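# Restock the carton holder

### The arm

A 6-joint arm with a two-finger parallel gripper is mounted at the origin on the work surface. World frame = base frame: x ahead of the robot, y to its left, z up, the work surface at z = 0. Lengths are in mm, angles in rad, forces in N, time in s.
With the tool pointing down it reaches from about 300 to 875 mm from the base axis. Payload 6.4 kg.
Tool frame: the origin (TCP) lies midway between the tips of the shut fingers; the grasp point (between the pads) lies bot.tcp_to_grasp behind it (bot.tcp_to_grasp is the distance from the TCP to the grasp point, in mm); z points along the fingers, y is the line along which they close (so a half turn about z gives the same grasp; the last joint's range is limited). The gripper opens to 85 mm and grips with 20 to 120 N. Pads are 22 mm wide; open, the fingers measure 114 mm over their backs; the gripper's body (76 mm by 85 mm) begins 54 mm behind the grasp point. The pads swing forward as they close: fully open they stand 13 mm farther back than shut.
Start: joints at [-1.409, 0.181, 1.607, -0, 1.354, -0.206], TCP at [206.766, -536.553, 231.288] pointing down, gripper open.
Joint ranges: [-2.99, 2.99], [-0.89, 2.07], [0.3, 2.58], [-1.14, 4.28], [0, 2.63], [-3.12, 3.12]. Speed limits (rad/s): [2.57, 2.57, 3.01, 3.14, 3.14, 3.14].

### API

Orientations are given as a unit quaternion [x, y, z, w].
In Python, from workcell import bot gives the robot as it stands.
- The arm moves only by the shell command python3 -m crank 'ROWS' [OPENING] [FORCE]. ROWS is JSON, a list of rows, each an object with "offset": the shift along the tool's x, y, z scaled (see below), a list of three; "yaw": the turn about the tool's z scaled (see below). In form: [{"offset": [tx, ty, tz], "yaw": yaw}, ...]. A call has 1 to 12 rows; each row is the pose to reach, as a shift and turn from the pose commanded when the call began, along the tool's axes at that moment, turning the shorter way round; what a row does not reach only later rows make up. The controller multiplies each number of a shift by 400 mm and each number of a turn by 2 pi rad. A row lasts 1/8 s, in which the tool goes at most 62.5 mm and 10.7 degrees, less where a joint would pass 70% of its speed; a pose out of reach is approached as far as the arm can. A call with a number of a shift or a turn outside -1 to 1 is refused whole. A call with a gripper value outside its range is refused whole. OPENING is the closure, from 0 (fully open) to 1 (shut), set as the call begins (- or left out, the last holds). The fingers move at their own pace and stop on an object; FORCE is the grip in N (left out, the last holds). Time passes only in rows, so rows that repeat a pose let the fingers close. It gives the time, the measured TCP pose, the force, the opening and the grip force at its end, in the units of the state.
- bot.sense(): the state, without advancing time (a new reading comes with each control period).
- bot.capture(name): name is "side" or "top"; returns a dict with "pixels" (384x512x3 uint8, blue, green, red), "camera_matrix" (3x3 intrinsics, pixels), "distortion" ([k1, k2, p1, p2, k3] as OpenCV has them; the pictures are not rectified), "eye" and "rotation" of the camera in the world. Camera axes: x right, y up, looking along -z (the intrinsics and any distortion apply to the point x, -y, -z); pixel columns grow to the right and rows downward; lengths in mm; the calibration is good to about 2 mm. A picture is of the moment at which its call begins. There is no depth.
- bot.close_job(): hands the job in; it is judged then, once.
The state is a dict: "t": time; "joint_positions": joint angles; "qvel": joint speeds; "joint_torque": joint torques, N m; "tool_pos": TCP position; "tcp_rot": TCP orientation; "ft_force": force on the tool from outside, world axes, zero at the start; "moment": the same for the moment, N m; "width": finger opening in mm; "finger_force": force on a finger pad.
Only numpy, scipy, OpenCV 4.12 (cv2) and the standard library are available. Lean on these libraries where they do the work, as an engineer would, in place of code of your own. Each camera call takes 0.05 s, during which the arm holds its last target. There are 200 camera calls.

### The job

Slide the red juice carton, lying flat and either end first, into the red-roofed holder, under its roof and all the way in until its end is at the holder's back wall, and leave it there. Leave the green and yellow cartons where they lie.

Things in the scene. Friction and masses are not known exactly. Their poses are not given: they have to be found in the camera images.
- red_center (a point): The carton to move: a red drink carton, a white box printed with red bands and a red dot, lying on its side on the table, 160 mm long, 50 mm wide, 50 mm high. The point is its centre, 25 mm above its underside; x along its length, z up. About 0.34 kg (varies), rigid. It starts with its length within about 20 degrees of the world x axis.
- red_holder_mouth (a point): Fixed cardboard tunnel with red roof, no floor (carton slides on the table), closed sides. Opening on the robot side 72 mm wide, 64 high; 60 deep to a fixed back wall; walls 5, roof top at 68. Point: middle of the opening, at table level; x points level into the holder, z up. Carton fully in: its centre at x = -20 mm, 100 mm stick out. A like holder with green roof stands 100 mm or more to one side, unused.
- green_center (a point): Bystander: a green drink carton, a white box printed with green bands and a green dot, lying on its side on the table, 160 mm long, 50 mm wide, 50 mm high. The point is its centre, 25 mm above its underside; x along its length, z up.
- yellow_center (a point): Bystander: a yellow drink carton, a white box printed with yellow bands and a yellow dot, lying on its side on the table, 160 mm long, 50 mm wide, 50 mm high. The point is its centre, 25 mm above its underside; x along its length, z up.
There are look-alikes about, which are no part of the job. Leave any blue or purple look-alike of the part that bears red_center alone.

How it is judged (in metres and radians):
At the end, for the whole second after the job is handed in: The red carton lies flat on the table in the red holder, its inner end within 15 mm of the back wall, its length within 20 degrees of the holder's direction, its centre within 25 mm of the holder's centre line and less than 33 mm above the table, at rest (x of red_center in the frame of red_holder_mouth between -0.035 and -0.01 m and y of red_center in the frame of red_holder_mouth between -0.025 and 0.025 m and angle between the x axis of red_center and the x axis of red_holder_mouth, either way round below 0.35 rad and height (world z) of red_center below 0.033 m and linear speed of red below 0.02 m/s); the robot touches nothing.
It fails at once if the green carton is moved by more than 30 mm (distance of green_center from where it was at the start of the episode above 0.03 m).
It fails at once if the yellow carton is moved by more than 30 mm (distance of yellow_center from where it was at the start of the episode above 0.03 m).
It also fails if it takes over 43 s, if anything falls off the work surface, if the arm or the gripper's body presses on something with over 40 N, if the wrist force passes 120 N, or if a joint passes its speed limit or range.

## Working session

There is one attempt and no reset: what is moved stays moved. The work goes in short steps, Python scripts to look and compute and a shell command to move; the robot and the scene stay as the last step left them, time stands still between calls to the robot, and variables do not carry over. Pictures are saved under pics/ and viewed, at most 10 in all, crops included, and the job is handed in when it is done.

```bash
mkdir -p pics; ls; python3 - <<'E'
from workcell import bot
import cv2,numpy as np
s=bot.sense();print(s['t'],s['tool_pos'],s['tcp_rot'],s['width'],bot.tcp_to_grasp)
for n in('top','side'):
    c=bot.capture(n);cv2.imwrite(f'pics/{n}0.png',c['pixels']);np.savez(f'{n}0.npz',**c);print(n,c['eye'],np.round(c['rotation'],3).tolist(),c['camera_matrix'],c['distortion'])
E
```

```text
pics
0.0 [ 206.68487372 -535.99977924  230.40360198] [ 9.83134858e-01  1.82880063e-01  1.03047569e-05 -8.55980880e-04] 85.26447074628331 18.700000000000003
top [ 470.08110609  120.23443995 1139.23104011] [-0.031, 0.042, 0.711, -0.701] [[411.55524753   0.         257.28483189]
 [  0.         411.55524753 192.18119251]
 [  0.           0.           1.        ]] [-0.11510187  0.          0.          0.          0.        ]
side [ 316.70793895 1204.16948898  771.5172408 ] [-0.047, 0.476, 0.873, -0.093] [[430.65300764   0.         259.27654365]
 [  0.         430.65300764 199.09016387]
 [  0.           0.           1.        ]] [0.00321709 0.         0.         0.         0.        ]
```

View pics/top0.png

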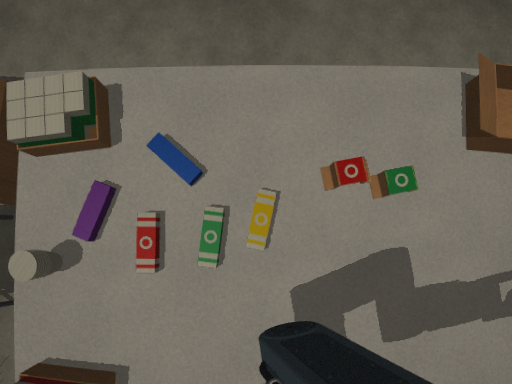

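View pics/side0.png

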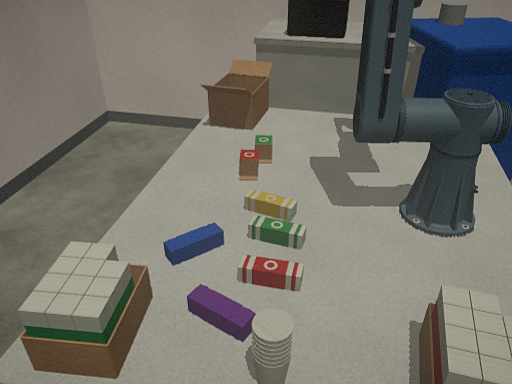

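The top view shows these candidates:
- red carton with a dot at (147,242)
- green carton at (211,236)
- yellow carton at (262,219)
- blue look-alike at (175,159)
- purple look-alike at (94,211)
- red-roofed holder at (350,171)
- green-roofed holder at (400,180)
- red-sided crate at the lower left (70,375)

I choose the carton at (147,242) and the holder at (350,171).

```bash
cat > h.py <<'E'
import cv2,numpy as np
from scipy.spatial.transform import Rotation as R
def ray(c,p,z):
    p=np.asarray(p,float).reshape(-1,1,2)
    u=cv2.undistortPoints(p,c['camera_matrix'],c['distortion'])[:,0]
    d=R.from_quat(c['rotation']).apply(np.c_[u[:,0],-u[:,1],-np.ones(len(u))])
    e=np.asarray(c['eye']); return (e+d*((z-e[2])/d[:,2])[:,None])[:,:2]
def proj(c,P):
    P=np.asarray(P,float).reshape(-1,3)
    q=R.from_quat(c['rotation']).inv().apply(P-c['eye'])*[1,-1,-1]
    return cv2.projectPoints(q,np.zeros(3),np.zeros(3),c['camera_matrix'],c['distortion'])[0][:,0]
def blob(c,box,hue,z,close=9):
    x0,y0,x1,y1=box
    hsv=cv2.cvtColor(c['pixels'],cv2.COLOR_BGR2HSV).astype(int)
    if hue=='red': m=((hsv[...,0]<5)|(hsv[...,0]>172))&(hsv[...,1]>150)&(hsv[...,2]>60)
    if hue=='green': m=(abs(hsv[...,0]-65)<20)&(hsv[...,1]>120)
    if hue=='yellow': m=(abs(hsv[...,0]-25)<6)&(hsv[...,1]>150)
    k=np.zeros(m.shape,np.uint8);k[y0:y1,x0:x1]=m[y0:y1,x0:x1]*255
    k=cv2.morphologyEx(k,cv2.MORPH_CLOSE,np.ones((close,close)))
    ct=max(cv2.findContours(k,0,1)[0],key=cv2.contourArea)
    w=ray(c,ct.reshape(-1,2),z).astype(np.float32)
    r=cv2.minAreaRect(w); return r
E
python3 - <<'E'
from h import *
c=dict(np.load('top0.npz')); s=dict(np.load('side0.npz'))
for n,b,h,z in(('R',(120,200,175,285),'red',50),('G',(190,195,230,280),'green',50),('Y',(238,180,285,260),'yellow',50),('HR',(310,145,372,195),'red',68),('HG',(365,155,425,205),'green',68)):
    r=blob(c,b,h,z);print(n,r,np.round(cv2.boxPoints(r)).tolist())
for n,b,h,z in(('sR',(230,250,310,300),'red',50),('sHR',(230,145,265,170),'red',68)):
    r=blob(s,b,h,z);print(n,r,np.round(cv2.boxPoints(r)).tolist())
a=cv2.resize(c['pixels'][140:220,300:430],None,fx=5,fy=5,interpolation=2)
b=cv2.resize(s['pixels'][125:190,225:285],None,fx=4,fy=4,interpolation=2)
d=cv2.resize(c['pixels'][195:285,120:175],None,fx=2,fy=2,interpolation=2)
o=np.zeros((600,650,3),np.uint8);o[:400]=a;k=b[:200,:];o[400:400+len(k),:240]=k;o[400:580,300:410]=d
cv2.imwrite('pics/crop.png',o)
E
```

```text
R ((453.371337890625, 395.50579833984375), (59.28150177001953, 129.5164337158203), 89.22571563720703) [[388.0, 367.0], [518.0, 365.0], [519.0, 424.0], [389.0, 426.0]]
G ((467.803955078125, 227.78219604492188), (51.188350677490234, 130.37802124023438), 82.16283416748047) [[400.0, 211.0], [529.0, 194.0], [536.0, 244.0], [407.0, 262.0]]
Y ((512.5750732421875, 94.79619598388672), (50.04543685913086, 131.46617126464844), 76.758544921875) [[443.0, 85.0], [571.0, 55.0], [582.0, 104.0], [454.0, 134.0]]
HR ((636.1487426757812, -148.01150512695312), (65.1711654663086, 73.78411865234375), 9.834242820739746) [[598.0, -117.0], [610.0, -190.0], [675.0, -179.0], [662.0, -106.0]]
HG ((610.2509155273438, -280.9254150390625), (64.3044662475586, 81.85955047607422), 10.572632789611816) [[571.0, -247.0], [586.0, -327.0], [649.0, -315.0], [634.0, -235.0]]
sR ((453.920166015625, 426.4783935546875), (97.18582153320312, 135.1692352294922), 89.17279052734375) [[386.0, 379.0], [521.0, 377.0], [522.0, 474.0], [387.0, 476.0]]
sHR ((636.1636352539062, -141.0611572265625), (64.85321807861328, 70.69036102294922), 12.650066375732422) [[597.0, -114.0], [612.0, -183.0], [676.0, -168.0], [660.0, -99.0]]
```

View pics/crop.png

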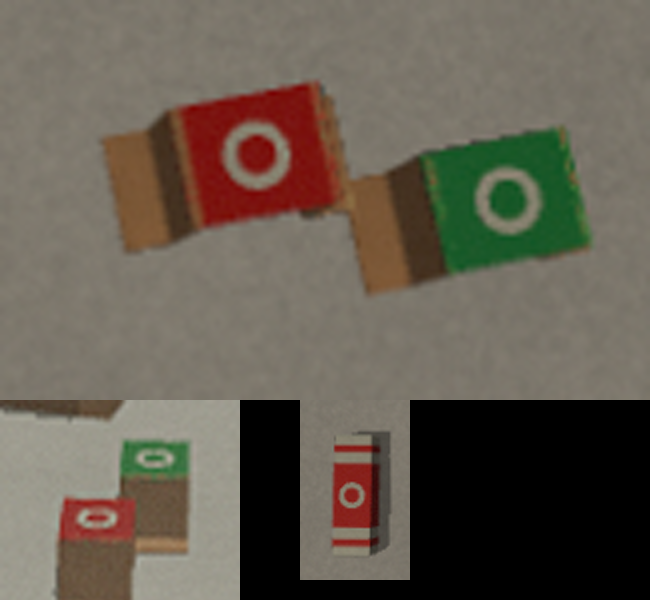

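The crop confirms the choice: a white and red carton with a ring. The red-roofed holder's side tabs are left and right, so its mouth faces down the image, toward the robot, with the axis at about +10° from world x.

```bash
cat >> h.py <<'E'
def go(x,y,z,head):
    from workcell import bot
    s=bot.sense(); r=R.from_quat(s['tcp_rot']); d=r.inv().apply(np.array([x,y,z])-s['tool_pos'])/400
    xa=r.apply([1,0,0]); h=np.degrees(np.arctan2(xa[1],xa[0]))
    print(np.round(d,4).tolist(),'yaw',round(((h-head+180)%360-180)/360,4),'rows',round(400*np.linalg.norm(d)/62.5,1))
def st():
    from workcell import bot
    s=bot.sense();print(s['t'],np.round(s['tool_pos'],1),np.round(s['ft_force'],1),round(s['width'],1),np.round(s['finger_force'],1))
E
python3 -m crank '[{"offset":[0.98,-0.99,0],"yaw":0.06},{"offset":[0.98,-0.99,0],"yaw":0.06},{"offset":[0.98,-0.99,0],"yaw":0.06},{"offset":[0.98,-0.99,0],"yaw":0.06},{"offset":[0.98,-0.99,0],"yaw":0.06},{"offset":[0.98,-0.99,0],"yaw":0.06},{"offset":[0.98,-0.99,0],"yaw":0.06},{"offset":[0.98,-0.99,0],"yaw":0.06},{"offset":[0.98,-0.99,0],"yaw":0.06},{"offset":[0.98,-0.99,0],"yaw":0.06}]' 0 60
python3 -c "
from h import *
go(413,401,110,-0.8)"
```

```text
t: 1.35
tool_pos: [430.5, -22.3, 231.0]
tcp_rot: [1.0, -0.001, -0.0, -0.001]
ft_force: [0.0, 0.0, 0.2]
width: 85.4
finger_force: 0.0
[-0.046, -1.0578, 0.3036] yaw 0.0019 rows 7.0
```

```bash

python3 -m crank '[{"offset":[-0.046,-1,0.2],"yaw":0.002},{"offset":[-0.046,-1,0.2],"yaw":0.002},{"offset":[-0.046,-1,0.2],"yaw":0.002},{"offset":[-0.046,-1,0.2],"yaw":0.002},{"offset":[-0.046,-1,0.2],"yaw":0.002},{"offset":[-0.046,-1,0.2],"yaw":0.002},{"offset":[-0.046,-1,0.2],"yaw":0.002},{"offset":[-0.046,-1,0.2],"yaw":0.002}]'
python3 - <<'E'
from h import *
from workcell import bot
go(413,401,8,-0.8)
c=bot.capture('top');r=blob(c,(120,200,175,285),'red',50);print(r)
cv2.imwrite('pics/t1.png',c['pixels'])
E
```

```text
t: 2.35
tool_pos: [414.9, 374.6, 150.1]
tcp_rot: [1.0, -0.01, -0.001, 0.001]
ft_force: [-0.5, -0.3, 0.2]
width: 85.1
finger_force: 0.0
[-0.0055, -0.0663, 0.3551] yaw -0.0009 rows 2.3
((466.57861328125, 395.1070556640625), (59.31496810913086, 102.9371566772461), 89.45254516601562)
```

```bash

python3 -m crank '[{"offset":[-0.005,-0.066,0.1],"yaw":-0.001},{"offset":[-0.005,-0.066,0.2],"yaw":-0.001},{"offset":[-0.005,-0.066,0.28],"yaw":-0.001},{"offset":[-0.005,-0.066,0.32],"yaw":-0.001},{"offset":[-0.005,-0.066,0.352],"yaw":-0.001},{"offset":[-0.005,-0.066,0.352],"yaw":-0.001}]' 0 60
python3 -m crank '[{"offset":[0,0,0]},{"offset":[0,0,0]},{"offset":[0,0,0]},{"offset":[0,0,0]},{"offset":[0,0,0]},{"offset":[0,0,0]},{"offset":[0,0,0]},{"offset":[0,0,0]}]' 1 60
```

```text
t: 3.15
tool_pos: [414.3, 400.0, 10.4]
tcp_rot: [1.0, -0.008, -0.0, 0.0]
ft_force: [0.4, -0.1, -0.8]
width: 85.0
finger_force: 0.0validation failed for argument at $[0]...
```

```bash

python3 -m crank '[{"offset":[0,0,0],"yaw":0},{"offset":[0,0,0],"yaw":0},{"offset":[0,0,0],"yaw":0},{"offset":[0,0,0],"yaw":0},{"offset":[0,0,0],"yaw":0},{"offset":[0,0,0],"yaw":0},{"offset":[0,0,0],"yaw":0},{"offset":[0,0,0],"yaw":0}]' 1 60
```

```text
t: 4.15
tool_pos: [414.8, 401.2, 11.8]
tcp_rot: [1.0, -0.008, 0.001, -0.001]
ft_force: [-0.8, -1.0, 6.3]
width: 49.1
finger_force: 63.4
```

```bash

python3 -m crank '[{"offset":[0,0,-0.1],"yaw":0},{"offset":[0,0,-0.2],"yaw":0},{"offset":[0,0,-0.33],"yaw":0},{"offset":[0,0,-0.33],"yaw":0}]'
python3 - <<'E'
from h import *
from workcell import bot
st(); go(456,-179,142,10)
for n in('top','side'): cv2.imwrite(f'pics/{n}2.png',bot.capture(n)['pixels'])
a=cv2.imread('pics/top2.png');b=cv2.imread('pics/side2.png');cv2.imwrite('pics/lift.png',np.vstack([a[100:380],b[100:380]]))
E
```

```text
t: 4.65
tool_pos: [416.5, 402.3, 147.2]
tcp_rot: [1.0, -0.008, 0.004, -0.002]
ft_force: [-0.9, 0.5, -2.1]
width: 48.8
finger_force: 64.0
4.65 [416.5 402.3 147.2] [-0.9  0.5 -2.1] 48.8 64.0
[0.1207, 1.4516, 0.0069] yaw -0.0302 rows 9.3
```

View pics/lift.png

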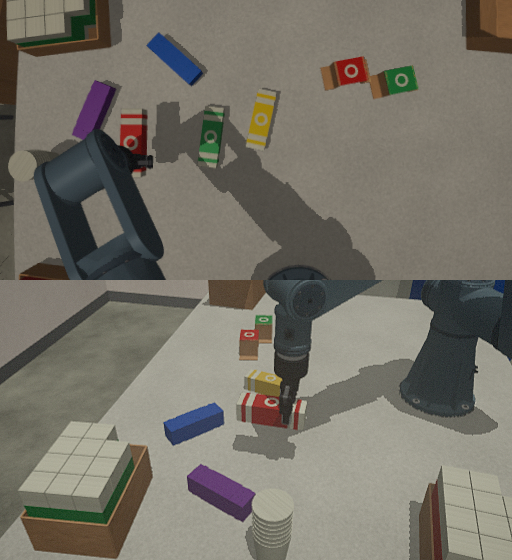

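The carton is held level in both views (top crop at (133,140), side crop at (272,410)), gripped behind its centre.

```bash

python3 -m crank '[{"offset":[0.1,0.95,0],"yaw":-0.02},{"offset":[0.1,0.95,0],"yaw":-0.02},{"offset":[0.1,0.95,0],"yaw":-0.02},{"offset":[0.1,0.95,0],"yaw":-0.02},{"offset":[0.1,0.95,0],"yaw":-0.02},{"offset":[0.1,0.95,0],"yaw":-0.02},{"offset":[0.1,0.95,0],"yaw":-0.02},{"offset":[0.1,0.95,0],"yaw":-0.02}]'
python3 -c "
from h import *
go(456,-179,142,10)"
```

```text
t: 5.75
tool_pos: [446.8, 19.9, 140.9]
tcp_rot: [0.999, 0.054, -0.002, -0.001]
ft_force: [-0.0, -0.0, -3.5]
width: 49.4
finger_force: 64.8
[-0.0309, 0.4968, -0.0035] yaw -0.0106 rows 3.2
```

Then I measure the carton pose relative to the holder.

```bash

python3 -m crank '[{"offset":[-0.031,0.497,0],"yaw":-0.0106},{"offset":[-0.031,0.497,0],"yaw":-0.0106},{"offset":[-0.031,0.497,0],"yaw":-0.0106},{"offset":[-0.031,0.497,0.1],"yaw":-0.0106},{"offset":[-0.031,0.497,0.2],"yaw":-0.0106},{"offset":[-0.031,0.497,0.25],"yaw":-0.0106},{"offset":[-0.031,0.497,0.25],"yaw":-0.0106}]'
python3 - <<'E'
from h import *
from workcell import bot
st(); go(456,-179,16,10)
c=bot.capture('top');s=bot.capture('side')
cv2.imwrite('pics/a3.png',np.vstack([cv2.resize(c['pixels'][120:260,270:440],None,fx=3,fy=2.1*10/7,interpolation=2)[:300],cv2.resize(s['pixels'][120:220,200:370],None,fx=3,fy=3,interpolation=2)]))
E
```

```text
t: 6.62
tool_pos: [456.1, -175.9, 40.0]
tcp_rot: [0.996, 0.09, -0.002, -0.002]
ft_force: [0.8, 0.1, -2.9]
width: 49.5
finger_force: 64.7
6.625 [ 456.1 -175.9   40. ] [ 0.8  0.1 -2.9] 49.5 64.7
[-0.0014, 0.0078, 0.06] yaw 0.0008 rows 0.4
```

View pics/a3.png

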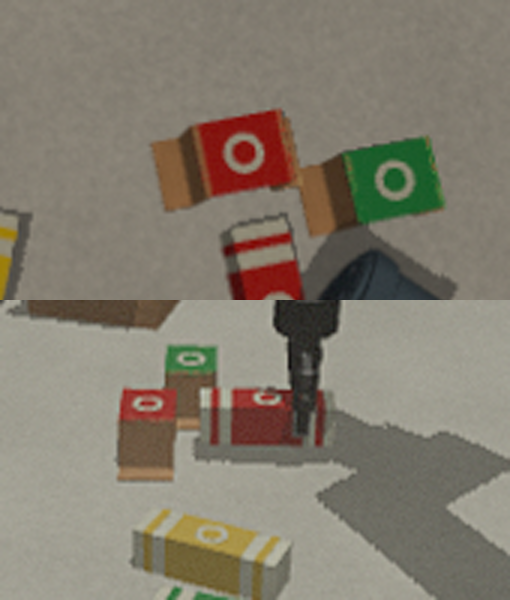

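Carton band centre (260,240) lies on the holder's axis through the roof centre (244,152). The alignment is good, so I lower it and insert it.

```bash

python3 -m crank '[{"offset":[0,0.003,0.03],"yaw":0.001},{"offset":[0,0.003,0.06],"yaw":0.001},{"offset":[0,0.003,0.06],"yaw":0.001},{"offset":[0.03,0.003,0.06],"yaw":0.001},{"offset":[0.06,0.003,0.06],"yaw":0.001},{"offset":[0.09,0.003,0.06],"yaw":0.001},{"offset":[0.12,0.003,0.06],"yaw":0.001},{"offset":[0.12,0.003,0.06],"yaw":0.001}]'
python3 -c "
from h import *
go(544,-162,14,10)"
```

```text
t: 7.72
tool_pos: [506.3, -171.7, 18.6]
tcp_rot: [0.996, 0.086, 0.0, 0.0]
ft_force: [0.3, -0.8, -2.6]
width: 49.8
finger_force: 64.9
[0.0971, -0.0077, 0.0117] yaw -0.0005 rows 0.6
```

```bash

python3 -m crank '[{"offset":[0.02,-0.002,0.01],"yaw":0},{"offset":[0.04,-0.003,0.01],"yaw":0},{"offset":[0.06,-0.004,0.01],"yaw":0},{"offset":[0.075,-0.004,0.01],"yaw":0},{"offset":[0.085,-0.004,0.01],"yaw":0},{"offset":[0.085,-0.004,0.01],"yaw":0}]'
python3 - <<'E'
from h import *
from workcell import bot
c=bot.capture('top');s=bot.capture('side')
cv2.imwrite('pics/a4.png',np.vstack([cv2.resize(c['pixels'][130:230,280:450],None,fx=3,fy=3,interpolation=2)[:300],cv2.resize(s['pixels'][120:220,200:370],None,fx=3,fy=3,interpolation=2)]))
E
```

```text
t: 8.48
tool_pos: [538.6, -164.4, 14.5]
tcp_rot: [0.996, 0.085, 0.0, 0.0]
ft_force: [-0.4, -0.3, -3.1]
width: 49.7
finger_force: 64.9
```

View pics/a4.png

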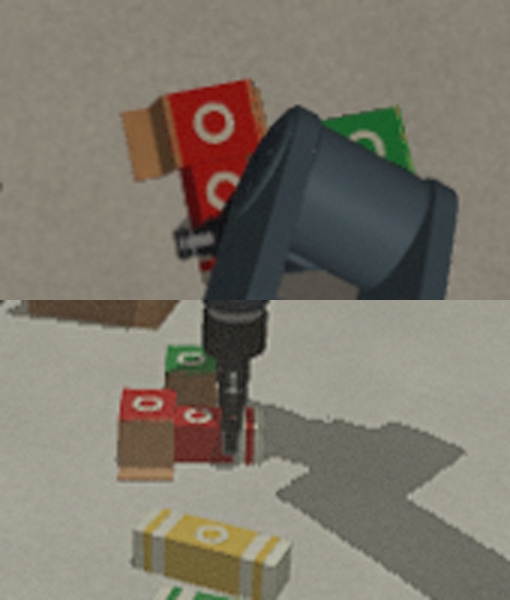

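The carton is under the roof, with its dot at (215,188) just outside the mouth. I lower it and creep forward to feel for the back wall.

```bash

python3 -m crank '[{"offset":[0,0,0.005],"yaw":0},{"offset":[0.005,0,0.006],"yaw":0},{"offset":[0.01,0,0.006],"yaw":0},{"offset":[0.01,0,0.006],"yaw":0}]' | tr '\n' ' '
python3 -m crank '[{"offset":[0.004,0,0],"yaw":0},{"offset":[0.008,0,0],"yaw":0},{"offset":[0.008,0,0],"yaw":0}]'| tr '\n' ' '
```

```text
t: 9.07 tool_pos: [542.5, -163.7, 12.1] tcp_rot: [0.996, 0.085, 0.0, 0.0] ft_force: [-0.2, 1.0, -1.9] width: 49.5 finger_force: 65.0 t: 9.45 tool_pos: [545.6, -163.2, 12.1] tcp_rot: [0.996, 0.085, 0.0, 0.0] ft_force: [0.5, 0.5, -2.7] width: 48.9 finger_force: 65.0
```

```bash

python3 -m crank '[{"offset":[0.004,0,0],"yaw":0},{"offset":[0.008,0,0],"yaw":0},{"offset":[0.008,0,0],"yaw":0}]'| tr '\n' ' '
```

```text
t: 9.82 tool_pos: [545.9, -163.1, 11.8] tcp_rot: [0.996, 0.085, -0.003, -0.0] ft_force: [-14.0, -3.2, 5.1] width: 49.3 finger_force: 65.9
```

It hit the back wall at x ≈ 546, as predicted. I ease off, release and rise.

```bash

python3 -m crank '[{"offset":[-0.007,0,0],"yaw":0},{"offset":[-0.007,0,0],"yaw":0}]'| tr '\n' ' '
python3 -m crank '[{"offset":[0,0,0],"yaw":0},{"offset":[0,0,0],"yaw":0},{"offset":[0,0,0],"yaw":0},{"offset":[0,0,0],"yaw":0},{"offset":[0,0,0],"yaw":0},{"offset":[0,0,0],"yaw":0}]' 0 | tr '\n' ' '
python3 -m crank '[{"offset":[0,0,-0.08],"yaw":0},{"offset":[0,0,-0.2],"yaw":0},{"offset":[-0.1,0,-0.35],"yaw":0},{"offset":[-0.2,0.2,-0.45],"yaw":0},{"offset":[-0.3,0.5,-0.45],"yaw":0},{"offset":[-0.3,0.5,-0.45],"yaw":0},{"offset":[-0.3,0.5,-0.45],"yaw":0},{"offset":[-0.3,0.5,-0.45],"yaw":0}]'| tr '\n' ' '
python3 - <<'E'
from h import *
from workcell import bot
c=bot.capture('top');s=bot.capture('side')
print(blob(c,(190,195,230,280),'green',50)[0],blob(c,(238,180,285,260),'yellow',50)[0])
cv2.imwrite('pics/a5.png',np.vstack([cv2.resize(c['pixels'][130:230,280:450],None,fx=3,fy=3,interpolation=2)[:300],cv2.resize(s['pixels'][120:220,200:370],None,fx=3,fy=3,interpolation=2)]))
E
```

```text
t: 10.07 tool_pos: [545.9, -163.2, 12.1] tcp_rot: [0.996, 0.085, 0.0, 0.0] ft_force: [0.5, -0.2, -3.2] width: 49.4 finger_force: 65.1 t: 10.82 tool_pos: [545.9, -163.2, 12.1] tcp_rot: [0.996, 0.085, 0.0, 0.0] ft_force: [-0.0, 0.2, -0.9] width: 85.6 finger_force: 0.0 t: 11.82 tool_pos: [460.6, -383.6, 192.5] tcp_rot: [0.997, 0.083, 0.0, 0.001] ft_force: [1.1, 0.5, -0.2] width: 85.2 finger_force: 0.0 (467.7925720214844, 227.83660888671875) (512.289794921875, 94.7469253540039)
```

View pics/a5.png

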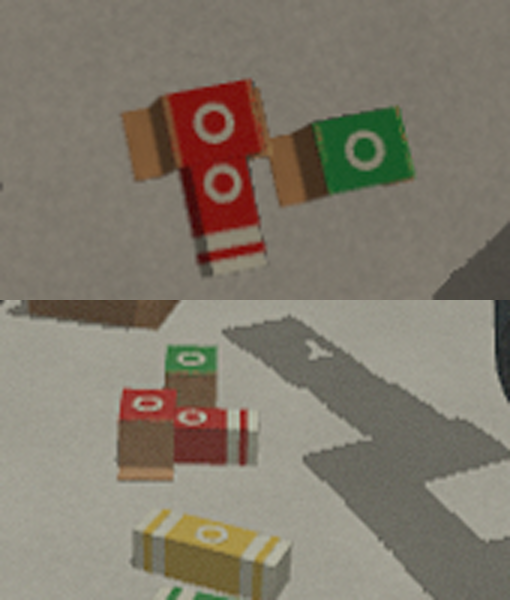

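The carton lies in the holder, aligned, with its dot at (222,183) and its rear end at (237,270). Green and yellow have not moved. One check of how far it sticks out, then I hand it in.

```bash
python3 - <<'E'
from h import *
from workcell import bot
c=bot.capture('top')
m=np.array([604,-153.5]);a=np.array([.985,.171])
for n,p in(('rear',(240,269)),('dot',(222,183))):
    w=ray(c,[(280+p[0]/3,130+p[1]/3)],50)[0]-m;print(n,w@a,w@[-a[1],a[0]])
print(bot.close_job())
E
```

```text
rear -99.44204110272896 0.2482876949512528
dot -21.0643380421677 0.298104545006774
the job is handed in; nothing more can be done
None
```

The red carton lies in the red holder against its back wall, its centre measured at x = -21 mm and y ≈ 0 in the holder frame; the green and yellow cartons did not move, and the job was handed in at about 12 s.

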